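# Put a paint pot away through a self-closing flap

## Robot

A 6-joint arm with a two-finger parallel gripper is mounted at the origin on a cart in front of the work surface, level with it; the furniture and walls round the work are solid. World frame = base frame: x ahead of the robot, y to its left, z up, the work surface at z = 0. Lengths are in m, angles in rad, forces in N, time in s.
With the tool pointing down it reaches from about 0.225 to 0.875 m from the base axis. Payload 3.4 kg.
Tool frame: the origin (TCP) lies at the very end of the fingers, on their centre line; the grasp point (between the pads) lies 19 mm behind it; z points along the fingers, y is the line along which they close (so a half turn about z gives the same grasp; the last joint's range is limited). The gripper opens to 85 mm and grips with 20 to 120 N. Pads are 22 mm wide; open, the fingers measure 114 mm over their backs; the gripper's body (76 mm by 85 mm) begins 54 mm behind the grasp point. The pads swing forward as they close: fully open they stand 13 mm farther back than shut.
Start: joints at [-1.321, 0.276, 1.505, -0, 1.361, -0.121], TCP at [0.208, -0.536, 0.231] pointing down, gripper open.
Joint ranges: [-2.89, 2.89], [-0.75, 2.08], [0.22, 2.7], [-1.18, 4.32], [0.11, 2.71], [-2.7, 2.7]. Speed limits (rad/s): [2.57, 2.57, 3.14, 3.14, 3.14, 3.14].

## Interface

Orientations are given as a unit quaternion [w, x, y, z].
In Python, from rig import readout, vision, manip gives the robot as it stands.
- The arm moves only by the shell command python3 -m handwheel 'ROWS' [FORCE]. ROWS is JSON, a list of rows, each a list of 3 entries, a list of its own where there are three numbers: the shift along the tool's x, y, z in mm, then the turn, a rotation vector about the tool's x, y, z in units of 6 degrees (1.0 is 6 degrees), then the closure, from -1 (fully open) to 1 (shut), so that 0 is half open. A call has 1 to 20 rows; each row shifts and turns the commanded pose from where the row before left it, along the tool's axes as they then stand; what a row does not reach is not made up. A row lasts 1/8 s, in which the tool goes at most 62.5 mm and 10.7 degrees, less where a joint would pass 70% of its speed; a pose out of reach is approached as far as the arm can. A call is refused whole if a number of a shift passes 62.5 or a number of a turn 1, either way. A call with a gripper value outside its range is refused whole. The fingers move at their own pace and stop on an object; FORCE is the grip in N (left out, the last holds). Time passes only in rows, so rows that do not move let the fingers close. It gives the time, the measured TCP pose, the force, the opening and the grip force at its end, in the units of the state.
- readout.get_state(): the state, without advancing time (a new reading comes with each control period).
- vision.get_image(name): name is "side" or "top" or "wrist"; returns the picture (400x640x3 uint8, blue, green, red); there is no depth.
- vision.camera_params(name): a dict with "intrinsics" (3x3 intrinsics, pixels), "rvec" (rotation vector, rad) and "tvec" (3), from world to camera coordinates, as OpenCV has them; the wrist camera has in their place "hand_eye" (4x4, takes a point from camera to tool coordinates, whose origin is the TCP and whose axes are the flange's). Camera axes: x right, y down, z forward; pixel columns grow to the right and rows downward; lengths in m; the calibration is good to about 2 mm. A picture is of the moment at which its call begins: read the wrist's pose just before it. camera_params takes no time and is no camera call.
- manip.sign_off(): hands the job in; it is judged then, once.
The state is a dict: "clock": time; "qpos": joint angles; "qd": joint speeds; "effort": joint torques, N m; "position": TCP position; "ee_rot": TCP orientation; "contact_force": force on the tool from outside, world axes, zero at the start; "moment": the same for the moment, N m; "width": finger opening in m; "gripper_force": force on a finger pad.
Only numpy, scipy, OpenCV 4.12 (cv2) and the standard library are available. Lean on these libraries where they do the work, as an engineer would, in place of code of your own. Each camera call takes 0.05 s, during which the arm holds its last target. There are 200 camera calls.

## Task

Put the paint pot that stands on the open apron of the plywood pot rack away into the empty lane behind the flap: push the self-closing flap open with one finger ahead of the pot, and with the other finger push the pot through after it, until the pot stands upright in the lane, clear of the flap, and the flap has swung shut behind it. Only push: do not pinch or lift the pot, and do not let the pot itself shove the flap open. Leave the two pots already stored in the other lane, the glue bottle and the dropper bottle as they are.

Things in the scene. Friction and masses are not known exactly. Their poses are not given: they have to be found in the camera images.
- dock: Fixed plywood pot rack; place and yaw vary. Origin: underside, mid doorway. Its x axis points through the doorway into the lane (zero yaw: straight away from the robot), y left, z up. Floor top at z = 26 mm. Doorway at x = 0: two posts, 12 mm long in x, inner faces at y = +-34 mm, tops at z = 68 mm, open above.
- apron_mid (a point): Middle of the rack's apron, on its floor: dock x = -70 mm, y = 0. The apron is open floor from x = -140 mm to the doorway at 0, 112 mm wide, with 12 mm high guide rails at both sides whose inner faces stand at y = +-47 mm at the front end and close in to +-31 mm just before the doorway.
- lane_mid (a point): Middle of the empty lane's floor: dock x = 95 mm, y = 0. The lane runs from the doorway to x = 189 mm, inside y -42 to 36 mm, walls 28 mm high above its floor, open above. The other lane, left of it (inside y 41 to 89 mm, closed at the front), holds the two stored pots.
- flap (a joint): Grey plastic flap just behind the doorway posts, 68 mm wide, 3 mm thick, 2 to 34 mm above the floor. Upright hinge at dock x = 8 mm, y = -37 mm (right post, seen from the robot). Swings only into the lane: 0 shut, 1.6 rad fully open along the right lane wall. A light spring (0.010 Nm shut, 0.016 Nm open) shuts it. Its free edge sweeps a 70 mm radius: it shuts only when nothing stands within that.
- flap_edge (a point): Middle of the flap's free edge, 18 mm above the rack floor, 70 mm from the hinge axis.
- pot: Squat lidded paint pot with a domed top, 40 x 36 x 38 mm, about 60 g, upright and loose on the apron before the flap: the only pot outside the lanes. Origin on its underside; its round body's axis lies 2 mm along its x. Body radius 16 mm up to 26 mm height, lid radius 17 mm above; a small thumb tab at the lid reaches 20 mm along its -x (starting roughly towards the flap).
- pot_mid (a point): Centre of the same pot's round body, 19 mm above its underside.
- stored_low: Squat paint pot 40 x 36 x 38 mm standing in the rack's other lane, origin on its underside; stays where it is.
- stored_tall: Taller paint pot 42 x 38 x 46 mm standing in the rack's other lane behind the first, origin on its underside; stays where it is.
- glue: Glue bottle with a long nozzle, 33 x 33 x 107 mm, upright on the desk right of the rack, origin on its underside; stays where it is.
- dropper: Dropper bottle, 25 x 25 x 74 mm, upright on the desk left of the rack, origin on its underside; stays where it is.
Mind the look-alikes: they are no part of the job. What is shaped like the pot but green or pink is not meant.

How it is judged:
On the way, in this order (a step that is already met when the one before it is completed fails the run):
1. a finger pushes the flap open while the pot is still outside the doorway (value of joint flap above 0.35 rad and contact force between the fingers and flap above 0.03 N and x of pot_mid in the frame of dock below -0.002 m), for 0.05 s.
2. the pot has been pushed through the doorway into the lane (x of pot_mid in the frame of dock above 0.055 m and y of pot_mid in the frame of dock between -0.036 and 0.036 m), for 0.1 s.
At the end, for the whole second after the job is handed in: The pot stands at rest and upright (within 0.12 rad) on the floor of the empty lane, its centre at least 55 mm behind the doorway and not touched by the flap; the flap is shut (below 0.08 rad) (all of step 2 and x of pot_mid in the frame of dock below 0.185 m and angle between pot's own z axis and vertical below 0.12 rad and linear speed of pot below 0.01 m/s and z of pot in the frame of dock below 0.032 m and contact force between pot and flap below 0.03 N and value of joint flap below 0.08 rad).
It fails at once if the pot itself shoves the flap open: they press on each other (over 0.15 N) with the flap less than 0.8 rad open, before the pot's centre has passed the doorway (contact force between pot and flap above 0.15 N and x of pot_mid in the frame of dock below 0 m and value of joint flap below 0.8 rad).
It fails at once if the pot is lifted (underside more than 10 mm above the rack's floor) (height (world z) of pot above 0.036 m).
It fails at once if the pot is pinched or rammed (over 15 N from the fingers) (contact force between the fingers and pot above 15 N).
It fails at once if the pot is tipped over (angle between pot's own z axis and vertical above 0.5 rad).
It fails at once if a stored pot, the glue bottle or the dropper bottle is moved (over 20 mm) or tipped (distance of any of stored_low, stored_tall, glue, dropper from where it was at the start of the episode above 0.02 m or angle between any of stored_low, stored_tall, glue, dropper's own z axis and vertical above 0.4 rad).
It also fails if it takes over 45 s, if anything falls off the work surface, if the arm or the gripper's body presses on something with over 40 N, if the wrist force passes 120 N, or if a joint passes its speed limit or range.

## Working session

There is one attempt and no reset: what is moved stays moved. The work goes in short steps, Python scripts to look and compute and a shell command to move; the robot and the scene stay as the last step left them, time stands still between calls to the robot, and variables do not carry over. Pictures are saved under pics/ and viewed, at most 10 in all, crops included, and the job is handed in when it is done.

```bash
ls; mkdir -p pics
python3 - <<'E'
from rig import readout, vision
import cv2
print(readout.get_state())
for n in("side","top"):
    cv2.imwrite(f"pics/{n}0.png",vision.get_image(n)); print(n,vision.camera_params(n))
print(vision.camera_params("wrist"))
E
```

```text
pics
{'clock': 0.0, 'qpos': array([-1.32098828e+00,  2.76555276e-01,  1.50615036e+00,  2.86123371e-05,
        1.36070049e+00, -1.21014879e-01]), 'qd': array([-0.00012795, -0.00032081, -0.00160247,  0.00119406, -0.00098288,
       -0.0008378 ]), 'effort': array([ 3.81970531e-04, -4.16773224e+01, -2.45801979e+01, -2.29951183e-04,
        1.08400395e-02,  2.09412178e-05]), 'position': array([ 0.20823204, -0.53539106,  0.2304555 ]), 'ee_rot': array([-9.05753443e-04,  9.82860628e-01,  1.84347940e-01, -4.43902550e-05]), 'contact_force': array([ 0.09043832,  0.95658022, -0.13879002]), 'moment': array([ 0.03610853, -0.01387765,  0.01456522]), 'gripper_force': 0.0, 'width': 0.08525135857625163}
side {'intrinsics': array([[381.82402284,   0.        , 321.94387605],
       [  0.        , 381.82402284, 207.03205116],
       [  0.        ,   0.        ,   1.        ]]), 'rvec': array([ 1.39788442, -2.14933488,  0.93587361]), 'tvec': array([0.33361472, 0.36906222, 0.69224749])}
top {'intrinsics': array([[520.42687516,   0.        , 312.95501758],
       [  0.        , 520.42687516, 206.6940063 ],
       [  0.        ,   0.        ,   1.        ]]), 'rvec': array([ 2.0003932 , -2.20810067,  0.23676146]), 'tvec': array([0.16366674, 0.56183016, 1.01621111])}
{'intrinsics': array([[288.74189902,   0.        , 319.88120479],
       [  0.        , 288.74189902, 197.44239202],
       [  0.        ,   0.        ,   1.        ]]), 'hand_eye': array([[-2.06305143e-04, -9.61157394e-01, -2.76000764e-01,
         6.80153012e-02],
       [ 9.99999774e-01, -2.16090283e-05, -6.72227918e-04,
         7.53323256e-05],
       [ 6.40152726e-04, -2.76000840e-01,  9.61157181e-01,
        -1.43002280e-01],
       [ 0.00000000e+00,  0.00000000e+00,  0.00000000e+00,
         1.00000000e+00]])}
```

View pics/top0.png

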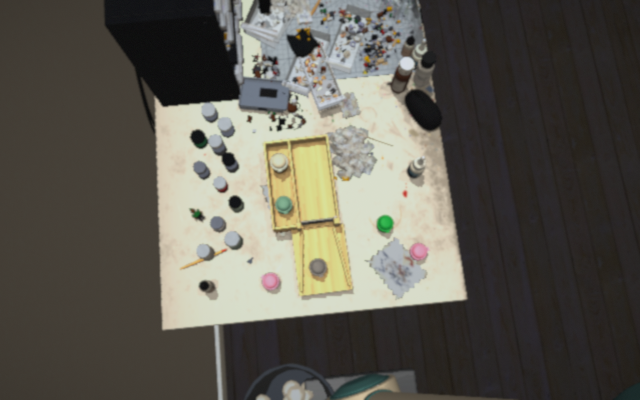

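View pics/side0.png

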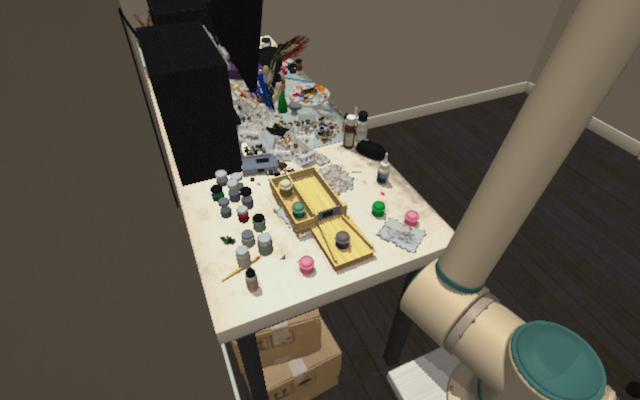

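Top view: the rack runs from (268,140) to (350,295) and its apron is at the bottom. Candidates for the pot are:
- grey-brown pot on the apron (318,267)
- green (385,224), pink (271,282) and pink (419,251) on the desk
- stored teal (285,205) and cream (279,162) in the left lane

I choose the grey one on the apron, because it is the only pot outside the lanes on the rack. I'll check it in a close crop.

```bash
cat > h.py <<'E'
import numpy as np, cv2
from rig import vision, readout
from scipy.spatial.transform import Rotation as R
def ray(n,px,z):
    p=vision.camera_params(n); K=p["intrinsics"]
    Rm=cv2.Rodrigues(p["rvec"])[0]; t=p["tvec"]
    px=np.atleast_2d(np.float64(px)); d=np.c_[(px-K[:2,2])/[K[0,0],K[1,1]],np.ones(len(px))]@Rm
    c=-Rm.T@t; return c+d*((z-c[2])/d[:,2])[:,None]
def proj(n,P):
    p=vision.camera_params(n)
    return cv2.projectPoints(np.atleast_2d(np.float64(P)),p["rvec"],p["tvec"],p["intrinsics"],None)[0][:,0]
E
python3 - <<'E'
import cv2
a=cv2.imread("pics/top0.png")[130:305,255:365]; cv2.imwrite("pics/c1.png",cv2.resize(a,None,fx=3.4,fy=3.4,interpolation=cv2.INTER_CUBIC))
E
```

```text
(no output)
```

View pics/c1.png

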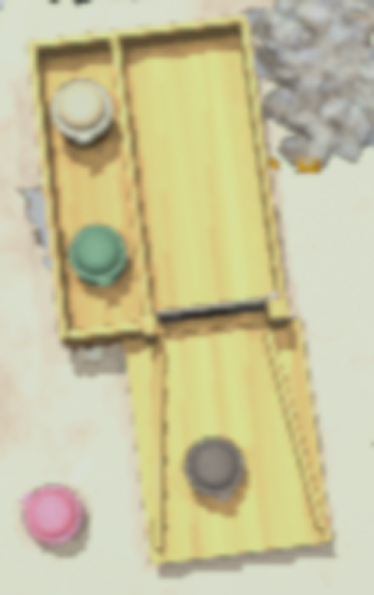

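The crop shows the grey pot at (215,463), upright on the apron. The flap is shut at (158,318)-(268,302) and the apron front corners are at (155,563) and (332,542).

Run:
```python
from h import *
o=lambda *p:np.array(p)/3.4+[255,130]
apr=ray("top",o((155,563))[0:1] if 0 else np.array([o(155,563),o(332,542)]),.026)
wal=ray("top",np.array([o(36,44),o(243,22)]),.054)
fl=ray("top",np.array([o(158,318),o(268,302)]),.060)
print("apron FL,FR",apr,np.linalg.norm(apr[0]-apr[1])); print("wall BL,BR",wal); print("flap",fl,np.linalg.norm(fl[0]-fl[1]))
for nm,P in(("front",apr),("wall",wal),("flap",fl)):
    d=P[0]-P[1]; print(nm,"yaw",np.arctan2(-d[0],d[1]))
m=apr.mean(0); yaw=np.arctan2(-(apr[0]-apr[1])[0],(apr[0]-apr[1])[1])
print("origin from apron",m+.14*np.array([np.cos(yaw),np.sin(yaw),0]))
# pot centroid
im=cv2.imread("pics/top0.png"); hsv=cv2.cvtColor(im,cv2.COLOR_BGR2HSV)
k=np.zeros(im.shape[:2],np.uint8);k[252:282,305:332]=1
m=((hsv[...,1]<70)&(hsv[...,2]<150)&(k>0)).astype(np.uint8)
n,l,s,c=cv2.connectedComponentsWithStats(m);i=1+s[1:,4].argmax();print(s[i],c[i],ray("top",c[i],.026+.030))
```

```text
apron FL,FR [[0.39859057 0.15082424 0.026     ]
 [0.4005874  0.04237483 0.026     ]] 0.10846779067929822
wall BL,BR [[0.72704264 0.19504482 0.054     ]
 [0.72854014 0.06329642 0.054     ]]
flap [[0.54272437 0.13456948 0.06      ]
 [0.54595397 0.06710112 0.06      ]] 0.06754561816115044
front yaw 0.018410544060821557
wall yaw 0.011365885787103597
flap yaw 0.0478317573820466
origin from apron [0.53956526 0.09917686 0.026     ]
[310 259  17  18 232] [317.72413793 267.18965517] [[0.45030761 0.11011486 0.056     ]]
```

```bash
python3 -m handwheel '[[[0,0,-5],[0,0,-0.95],-0.5],[[0,0,-5],[0,0,-0.95],-0.5],[[0,0,-5],[0,0,-0.95],-0.5],[[0,0,-5],[0,0,-0.95],-0.5],[[0,0,-5],[0,0,-0.95],-0.5],[[0,0,-5],[0,0,-0.95],-0.5],[[0,0,-5],[0,0,-0.95],-0.5],[[0,0,-5],[0,0,-0.95],-0.5],[[0,0,-5],[0,0,-0.95],-0.5],[[0,0,-5],[0,0,-0.95],-0.5],[[0,0,0],[0,0,-0.95],-0.5],[[0,0,0],[0,0,-0.95],-0.5]]' 20
python3 -m handwheel '[[[40,20,0],[0,0,0],-0.5],[[40,20,0],[0,0,0],-0.5],[[40,20,0],[0,0,0],-0.5],[[40,20,0],[0,0,0],-0.5],[[40,20,0],[0,0,0],-0.5],[[40,20,0],[0,0,0],-0.5],[[40,20,0],[0,0,0],-0.5],[[40,20,0],[0,0,0],-0.5],[[40,20,0],[0,0,0],-0.5],[[40,20,0],[0,0,0],-0.5],[[40,20,0],[0,0,0],-0.5],[[40,20,0],[0,0,0],-0.5],[[40,20,0],[0,0,0],-0.5],[[36,30,0],[0,0,0],-0.5],[[0,0,0],[0,0,0],-0.5],[[0,0,0],[0,0,0],-0.5]]'
python3 - <<'E'
from h import *
s=readout.get_state();np.savez("w0.npz",p=s["position"],q=s["ee_rot"])
cv2.imwrite("pics/w0.png",vision.get_image("wrist"));print(s["position"],s["ee_rot"],s["width"],s["clock"])
E
```

```text
clock: 1.6
position: [0.2083, -0.5357, 0.2809]
ee_rot: [-0.0, 0.708, 0.706, 0.0]
contact_force: [-0.4, -0.4, -0.2]
width: 0.064
gripper_force: 0.0
clock: 3.6
position: [0.5011, 0.018, 0.2807]
ee_rot: [-0.0, 0.709, 0.705, -0.001]
contact_force: [-0.8, -0.7, -0.5]
width: 0.064
gripper_force: 0.0
[0.5011119  0.01801595 0.28073122] [-4.31391109e-04  7.09108515e-01  7.05098671e-01 -8.90534927e-04] 0.0639519528493494 3.6
```

View pics/w0.png

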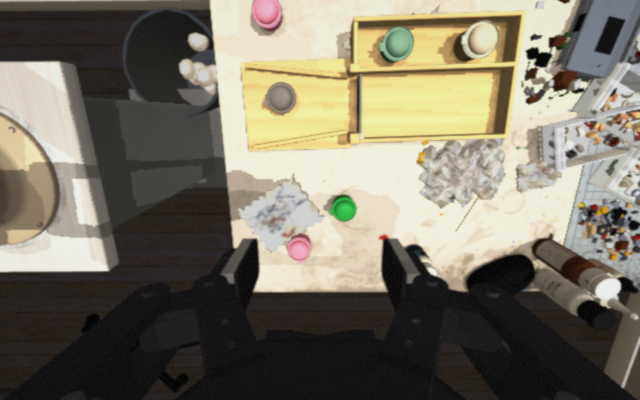

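The wrist view shows the rack at (245-523, 12-150), the grey pot on the apron at (281,97) and the flap at x≈359. The front finger is on the right side of the image. I'll enlarge it to measure corners.

Run:
```python
import cv2
a=cv2.imread("pics/w0.png")[50:160,235:435]; cv2.imwrite("pics/c2.png",cv2.resize(a,None,fx=4,fy=4,interpolation=cv2.INTER_CUBIC))
```

```text
(no output)
```

View pics/c2.png

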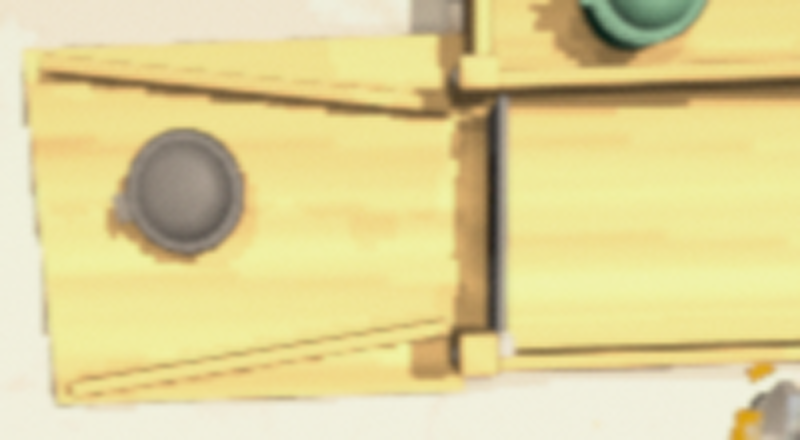

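```bash
cat >> h.py <<'E'
def wray(px,z,p,q):
    P=vision.camera_params("wrist");K=P["intrinsics"];H=P["hand_eye"]
    Rt=R.from_quat(np.r_[q[1:],q[0]]).as_matrix()
    px=np.atleast_2d(np.float64(px)); d=np.c_[(px-K[:2,2])/[K[0,0],K[1,1]],np.ones(len(px))]@(Rt@H[:3,:3]).T
    c=p+Rt@H[:3,3]; return c+d*((z-c[2])/d[:,2])[:,None]
def dock(P,o,yaw):
    P=np.atleast_2d(P)[:,:2]-o; c,s=np.cos(yaw),np.sin(yaw); return P@np.array([[c,-s],[s,c]])
E
python3 - <<'E'
from h import *
w=np.load("w0.npz");p,q=w["p"],w["q"]
o=lambda *a:np.array(a)/4+[235,50]
def show(n,P):
    d=P[0]-P[1];print(n,P.round(4).tolist(),np.linalg.norm(d).round(4),"yaw",np.arctan2(-d[0],d[1]).round(3))
show("front",wray([o(25,50),o(60,403)],.026,p,q))
show("flap",wray([o(503,97),o(501,352)],.060,p,q))
show("postback",wray([o(480,72),o(480,355)],.068,p,q))
b=wray([[355,19],[353,69]],.054,p,q);print(b)
bk=wray([[523,13],[507,137]],.054,p,q);show("back",bk)
print("pot",wray([o(184,191)],.060,p,q), "tab?",wray([o(118,205)],.056,p,q))
im=cv2.imread("pics/w0.png")[80:116,262:300];cv2.imwrite("pics/c3.png",cv2.resize(im,None,fx=12,fy=12,interpolation=cv2.INTER_CUBIC))
E
```

```text
front [[0.4001, 0.1511, 0.026], [0.4031, 0.0401, 0.026]] 0.111 yaw 0.027
flap [[0.5472, 0.1322, 0.06], [0.549, 0.0591, 0.06]] 0.0731 yaw 0.025
postback [[0.5394, 0.1378, 0.068], [0.5416, 0.0589, 0.068]] 0.079 yaw 0.028
[[0.53952015 0.1908983  0.054     ]
 [0.53860532 0.13873454 0.054     ]]
back [[0.7282, 0.1957, 0.054], [0.7339, 0.0588, 0.054]] 0.137 yaw 0.042
pot [[0.45294953 0.10679281 0.06      ]] tab? [[0.43230029 0.10311874 0.056     ]]
```

View pics/c3.png

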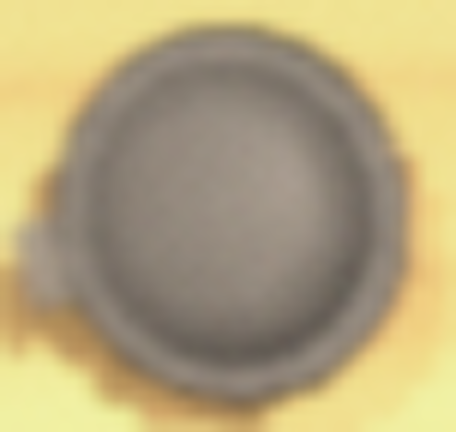

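The pot's small thumb tab points towards the robot (c3 pixel (40,265)), the side the rear finger pushes. So I'll tilt the tool 12° so the rear tip meets the body low and leaves the tab clear.

```bash
python3 -m handwheel '[[[0,0,0],[0,0,-0.31],-0.41],[[22,-10,0],[0,0,0],-0.41],[[22,-10,0],[0,0,0],-0.41],[[22,-11,0],[0,0,0],-0.41],[[23,-11,0],[0,0,0],-0.41],[[0,0,40],[0,0,0],-0.41],[[0,0,40],[0,0,0],-0.41],[[0,0,40],[0,0,0],-0.41],[[0,0,41],[0,0,0],-0.41],[[0,0,0],[-1,0,0],-0.41],[[0,0,0],[-1,0,0],-0.41],[[0,0,0],[0,0,0],-0.41],[[0,0,0],[0,0,0],-0.41]]'
python3 - <<'E'
from h import *
s=readout.get_state();np.savez("w1.npz",p=s["position"],q=s["ee_rot"]);print(s["position"],s["ee_rot"],dock(s["position"],np.array([.541,.099]),.027))
a=vision.get_image("wrist");b=vision.get_image("side");cv2.imwrite("pics/w1.png",a)
b=cv2.resize(b[150:290,240:400],None,fx=2.5,fy=2.5,interpolation=cv2.INTER_CUBIC)
c=cv2.resize(a,None,fx=.6,fy=.6,interpolation=cv2.INTER_AREA)
h=max(b.shape[0],c.shape[0]);f=lambda i:cv2.copyMakeBorder(i,0,h-i.shape[0],0,0,cv2.BORDER_CONSTANT)
cv2.imwrite("pics/m1.png",np.hstack([f(b),f(c)]))
E
```

```text
clock: 5.28
position: [0.4586, 0.1057, 0.1211]
ee_rot: [0.073, 0.694, 0.712, 0.075]
contact_force: [-0.3, 0.1, 0.1]
width: 0.06
gripper_force: 0.0
[0.45862507 0.10572023 0.12114091] [0.07341518 0.69405852 0.71219969 0.07526345] [[-0.08216348  0.00894163]]
```

View pics/m1.png

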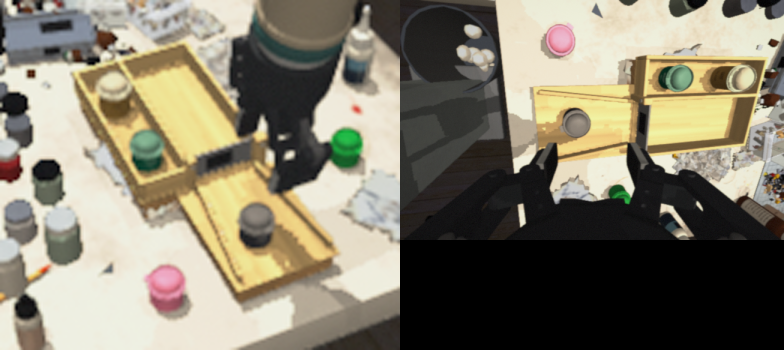

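Side view: the gripper is above the apron, just behind the pot and to its right in image terms, with the pot upright and the flap shut. The wrist view confirms that the fingers straddle the pot's x range. Next I'll descend and check where the tips are.

```bash
python3 -m handwheel '[[[0,-4.1,9.8],[0,0,0],-0.41],[[0,-2.1,9.8],[0,0,0],-0.41],[[0,-2.1,9.8],[0,0,0],-0.41],[[0,-2.1,9.8],[0,0,0],-0.41],[[0,-2.1,9.8],[0,0,0],-0.41],[[0,-2.1,9.8],[0,0,0],-0.41],[[0,-2.1,9.8],[0,0,0],-0.41],[[0,-2.1,9.8],[0,0,0],-0.41],[[0,0,0],[0,0,0],-0.41],[[0,0,0],[0,0,0],-0.41]]'
python3 - <<'E'
from h import *
s=readout.get_state();print(s["position"],dock(s["position"],np.array([.541,.099]),.027))
a=vision.get_image("wrist");b=vision.get_image("side");cv2.imwrite("pics/w2.png",a);cv2.imwrite("pics/s2.png",b)
b=cv2.resize(b[200:270,290:390],None,fx=4,fy=4,interpolation=cv2.INTER_CUBIC)
c=a[60:300,160:520]
h=max(b.shape[0],c.shape[0]);f=lambda i:cv2.copyMakeBorder(i,0,h-i.shape[0],0,0,cv2.BORDER_CONSTANT)
cv2.imwrite("pics/m2.png",np.hstack([f(b),f(c)]))
E
```

```text
clock: 6.62
position: [0.4556, 0.1061, 0.0398]
ee_rot: [0.073, 0.694, 0.712, 0.075]
contact_force: [0.3, -0.1, 0.7]
width: 0.0607
gripper_force: 0.0
[0.45564404 0.10605153 0.03978842] [[-0.08513449  0.00935329]]
```

View pics/m2.png

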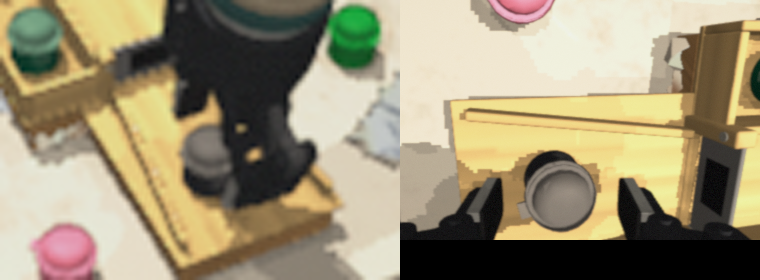

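The picture shows the pot between the fingers: lid at about (160,195) in the right panel, rear finger left of it with a gap, front finger right. I'll feel for the floor with small down-steps and check the lid's location.

```bash
python3 -m handwheel '[[[0,-0.8,3.9],[0,0,0],-0.41],[[0,0,0],[0,0,0],-0.41],[[0,0,0],[0,0,0],-0.41]]'|egrep 'posi|contact'
python3 -m handwheel '[[[0,-0.6,2.9],[0,0,0],-0.41],[[0,0,0],[0,0,0],-0.41],[[0,0,0],[0,0,0],-0.41]]'|egrep 'posi|contact'
python3 - <<'E'
from h import *
s=readout.get_state();o=np.array([.541,.099])
a=vision.get_image("wrist");hsv=cv2.cvtColor(a,cv2.COLOR_BGR2HSV)
P=wray([[320,255]],.060,s["position"]+[0,0,.007],s["ee_rot"]);print("pot",P,dock(P,o,.027),dock(s["position"],o,.027))
E
```

```text
position: [0.4554, 0.106, 0.0357]
contact_force: [-0.4, -0.4, -0.0]
position: [0.4554, 0.106, 0.0327]
contact_force: [-0.2, 0.5, -0.5]
pot [[0.44905524 0.11218709 0.06      ]] [[-0.09155524  0.01566449]] [[-0.08538857  0.00933019]]
```

```bash
python3 -m handwheel '[[[2,-0.6,2.9],[0,0,0],-0.41],[[0,0,0],[0,0,0],-0.41],[[0,0,0],[0,0,0],-0.41]]'|egrep 'posi|contact'
python3 -m handwheel '[[[0,-0.6,2.9],[0,0,0],-0.41],[[0,0,0],[0,0,0],-0.41],[[0,0,0],[0,0,0],-0.41]]'|egrep 'clock|posi|contact'
```

```text
position: [0.4553, 0.1081, 0.0297]
contact_force: [-0.5, 0.3, -0.1]
clock: 8.28
position: [0.4558, 0.1081, 0.0282]
contact_force: [-3.9, -0.3, 16.0]
```

```bash
python3 -m handwheel '[[[0,1.2,-5.4],[0,0,0],-0.41],[[0,4.9,1.04],[0,0,0],-0.41],[[0,4.9,1.04],[0,0,0],-0.41],[[0,4.9,1.04],[0,0,0],-0.41],[[-0.4,4.9,1.04],[0,0,0],-0.41],[[-0.4,4.9,1.04],[0,0,0],-0.41],[[-0.4,4.9,1.04],[0,0,0],-0.41],[[-0.4,4.9,1.04],[0,0,0],-0.41],[[-0.4,4.9,1.04],[0,0,0],-0.41],[[-0.4,4.9,1.04],[0,0,0],-0.41],[[-0.4,4.9,1.04],[0,0,0],-0.41],[[-0.4,4.9,1.04],[0,0,0],-0.41],[[-0.4,4.9,1.04],[0,0,0],-0.41],[[-0.4,4.9,1.04],[0,0,0],-0.41],[[-0.4,4.9,1.04],[0,0,0],-0.41]]'
python3 - <<'E'
from h import *
s=readout.get_state();print(s["position"],dock(s["position"],np.array([.541,.099]),.027))
a=vision.get_image("wrist");b=vision.get_image("top");cv2.imwrite("pics/w3.png",a);cv2.imwrite("pics/t3.png",b)
b=cv2.resize(b[190:300,285:365],None,fx=3,fy=3,interpolation=cv2.INTER_CUBIC)
c=a[40:370,100:560]
h=max(b.shape[0],c.shape[0]);f=lambda i:cv2.copyMakeBorder(i,0,h-i.shape[0],0,0,cv2.BORDER_CONSTANT)
cv2.imwrite("pics/m3.png",np.hstack([f(b),f(c)]))
E
```

```text
clock: 10.15
position: [0.5259, 0.1054, 0.0323]
ee_rot: [0.073, 0.694, 0.712, 0.075]
contact_force: [-0.9, -0.1, -0.7]
width: 0.0604
gripper_force: 0.3
[0.52589986 0.10543052 0.03228338] [[-0.01492103  0.00683583]]
```

View pics/m3.png

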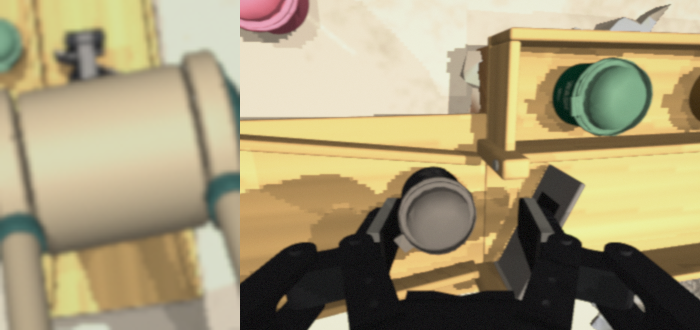

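The wrist view shows the front finger holding the flap open at about 0.6 rad, while the rear finger pushes the upright pot at (437,212) towards the doorway, clear of the flap. I'll continue.

```bash
python3 -m handwheel '[[[-0.4,4.9,1.04],[0,0,0],-0.41],[[-0.4,4.9,1.04],[0,0,0],-0.41],[[-0.4,4.9,1.04],[0,0,0],-0.41],[[-0.4,4.9,1.04],[0,0,0],-0.41],[[-0.4,4.9,1.04],[0,0,0],-0.41],[[0,4.9,1.04],[0,0,0],-0.41],[[0,4.9,1.04],[0,0,0],-0.41],[[0,4.9,1.04],[0,0,0],-0.41],[[0,4.9,1.04],[0,0,0],-0.41],[[0,4.9,1.04],[0,0,0],-0.41],[[0,4.9,1.04],[0,0,0],-0.41],[[0,4.9,1.04],[0,0,0],-0.41]]'
python3 - <<'E'
from h import *
s=readout.get_state();print(s["position"],dock(s["position"],np.array([.541,.099]),.027))
a=vision.get_image("wrist");cv2.imwrite("pics/w4.png",a);cv2.imwrite("pics/m4.png",a[40:370,100:560])
E
```

```text
clock: 11.75
position: [0.5862, 0.1051, 0.0324]
ee_rot: [0.073, 0.694, 0.712, 0.075]
contact_force: [-0.3, -0.5, 0.3]
width: 0.0604
gripper_force: 0.2
[0.58621032 0.10505762 0.03239832] [[0.04535738 0.00483488]]
```

View pics/m4.png

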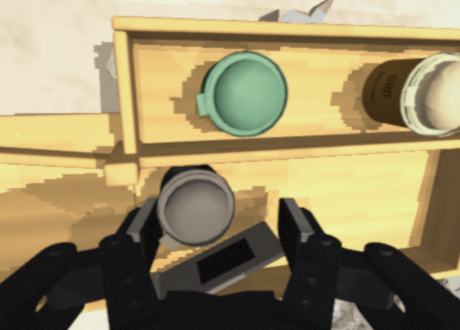

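The pot is in the doorway at about (197,205), upright, with the flap held at about 1.1 rad by the front finger and clear of the pot. I'll push the rest of the way in.

```bash
python3 -m handwheel '[[[0,4.9,1.04],[0,0,0],-0.41],[[0,4.9,1.04],[0,0,0],-0.41],[[0,4.9,1.04],[0,0,0],-0.41],[[0,4.9,1.04],[0,0,0],-0.41],[[0,4.9,1.04],[0,0,0],-0.41],[[0,4.9,1.04],[0,0,0],-0.41],[[0,4.9,1.04],[0,0,0],-0.41],[[0,4.9,1.04],[0,0,0],-0.41],[[0,4.9,1.04],[0,0,0],-0.41],[[0,4.9,1.04],[0,0,0],-0.41],[[0,4.9,1.04],[0,0,0],-0.41],[[0,4.9,1.04],[0,0,0],-0.41],[[0,4.9,1.04],[0,0,0],-0.41],[[0,4.9,1.04],[0,0,0],-0.41],[[0,4.9,1.04],[0,0,0],-0.41],[[0,4.9,1.04],[0,0,0],-0.41],[[0,0,0],[0,0,0],-0.41]]'
python3 - <<'E'
from h import *
s=readout.get_state();o=np.array([.541,.099]);print(dock(s["position"],o,.027))
a=vision.get_image("wrist");cv2.imwrite("pics/w5.png",a);hsv=cv2.cvtColor(a,cv2.COLOR_BGR2HSV)
for f in("w4","w5"):
    i=cv2.imread(f"pics/{f}.png");h=cv2.cvtColor(i,cv2.COLOR_BGR2HSV)
    m=((h[...,1]<60)&(h[...,2]>85)&(h[...,2]<190)).astype(np.uint8);m[:200]=0;m[300:]=0;m[:,:240]=0;m[:,400:]=0
    n,l,st,c=cv2.connectedComponentsWithStats(m)
    print(f,[(st[k].tolist(),c[k].round().tolist()) for k in range(1,n) if st[k,4]>300])
E
```

```text
clock: 13.92
position: [0.6668, 0.1072, 0.0326]
ee_rot: [0.073, 0.694, 0.712, 0.075]
contact_force: [-1.0, -0.3, 0.3]
width: 0.0601
gripper_force: 0.0
[[0.12592787 0.00476067]]
w4 [([258, 209, 77, 80, 4426], [295.0, 248.0])]
w5 [([255, 204, 79, 71, 4208], [294.0, 239.0])]
```

```bash
python3 -m handwheel '[[[0,-3.4,-0.7],[0,0,0],-0.41],[[0,-3.5,-0.8],[0,0,0],-0.41],[[0,0,0],[0,0,0],-0.41],[[0,1,-4.9],[0,0,0],-0.41],[[0,1,-4.9],[0,0,0],-0.41],[[0,2.1,-9.8],[0,0,0],-0.41],[[0,2.1,-9.8],[0,0,0],-0.41],[[0,4.2,-19.6],[0,0,0],-0.41],[[0,4.2,-19.6],[0,0,0],-0.41],[[0,8.4,-39.2],[0,0,0],-0.41],[[0,8.4,-39.2],[0,0,0],-0.41],[[-20,0,0],[1,0,0],-0.41],[[-20,0,0],[1,0,0],-0.41],[[-20,0,0],[0,0,0],-0.41],[[-20,0,0],[0,0,0],-0.41],[[0,0,0],[0,0,0],-0.41],[[0,0,0],[0,0,0],-0.41],[[0,0,0],[0,0,0],-0.41]]'
python3 - <<'E'
from h import *
s=readout.get_state();o=np.array([.541,.099]);p,q=s["position"],s["ee_rot"]
a=vision.get_image("wrist");cv2.imwrite("pics/w6.png",a);h=cv2.cvtColor(a,cv2.COLOR_BGR2HSV)
m=((h[...,1]<75)&(h[...,2]<170)).astype(np.uint8)
n,l,st,c=cv2.connectedComponentsWithStats(m)
for k in range(1,n):
    if st[k,4]>40:
        d=dock(wray(c[k],.060,p,q),o,.027)[0]; x,y,w,hh=st[k,:4]
        e=dock(wray([[x,y],[x+w,y+hh]],.060,p,q),o,.027).round(3).tolist()
        if -.15<d[0]<.2 and abs(d[1])<.1: print(st[k].tolist(),c[k].round(),d.round(4),e,np.median(a[l==k],0))
print(p,q)
E
```

```text
clock: 16.23
position: [0.6608, 0.0278, 0.1831]
ee_rot: [0.0, 0.698, 0.717, 0.0]
contact_force: [0.8, 0.1, -0.6]
width: 0.0605
gripper_force: 0.0
[71, 0, 38, 14, 206] [88.  7.] [-0.0713  0.0783] [[-0.083, 0.083], [-0.055, 0.073]] [108.  123.5 136. ]
[333, 0, 40, 15, 74] [355.   4.] [0.1441 0.0807] [[0.126, 0.083], [0.159, 0.073]] [113.  137.  145.5]
[218, 2, 48, 52, 1708] [242.  27.] [0.0524 0.0638] [[0.034, 0.082], [0.071, 0.044]] [115. 145. 108.]
[333, 21, 35, 26, 122] [346.  39.] [0.1375 0.0555] [[0.127, 0.068], [0.156, 0.049]] [110.5 130.  139. ]
[325, 30, 37, 23, 66] [341.  45.] [0.1336 0.0504] [[0.12, 0.062], [0.151, 0.045]] [107.  128.  133.5]
[292, 65, 40, 45, 1373] [311.  86.] [0.1085 0.019 ] [[0.092, 0.035], [0.127, -0.001]] [106. 116. 126.]
[190, 67, 27, 88, 1186] [202. 111.] [ 0.0121 -0.0015] [[0.006, 0.034], [0.021, -0.041]] [51. 55. 58.]
[310, 150, 99, 52, 1669] [363. 174.] [ 0.1563 -0.0583] [[0.107, -0.036], [0.202, -0.086]] [132. 145. 152.]
[360, 185, 12, 9, 59] [365. 189.] [ 0.1587 -0.0733] [[0.154, -0.069], [0.166, -0.078]] [135. 150. 159.]
[0.66078118 0.02778577 0.18306052] [4.59225765e-05 6.97506107e-01 7.16578786e-01 2.67696491e-04]
```

Run:
```python
from h import *
s=readout.get_state();p,q=s["position"],s["ee_rot"];o=np.array([.541,.099])
a=vision.get_image("wrist");h=cv2.cvtColor(a,cv2.COLOR_BGR2HSV)
m=((h[...,1]<75)&(h[...,2]<170)).astype(np.uint8);m[:,:185]=0;m[:,225:]=0
r=np.arange(74,150,3);e=np.array([[np.flatnonzero(m[y])[0],y] for y in r])
D=dock(wray(e,.060,p,q),o,.027);f=np.polyfit(D[:,1],D[:,0],1);print("flap angle",np.arctan(-f[0]) ,f, D[::6].round(4).tolist())
```

```text
flap angle -0.0086069632163832 [0.00860718 0.00628963] [[0.006, 0.0284], [0.006, 0.0139], [0.0068, -0.0011], [0.0068, -0.0165], [0.0058, -0.0325]]
```

The flap is shut and the pot is at dock (0.108, 0.019), outside the flap's 70 mm sweep. Handing in.

```bash
python3 -c "
from rig import manip
print(manip.sign_off())"
```

```text
the job is handed in; nothing more can be done
None
```

I pushed the pot through the doorway into the empty lane, where it stands about 108 mm behind the doorway with the flap shut (measured angle about 0 rad), and handed in the job; the sign-off gave no verdict.

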